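Fit the charged cell in the tap's battery box and shut it

ROBOT

A 7-joint arm with a two-finger parallel gripper is mounted at the origin on the work surface. World frame = base frame: x ahead of the robot, y to its left, z up, the work surface at z = 0. Lengths are in m, angles in degrees, forces in N, time in s.
With the tool pointing down it reaches from about 0.425 to 0.95 m from the base axis. Payload 4.7 kg.
Tool frame: the origin (TCP) lies midway between the tips of the shut fingers; the grasp point (between the pads) lies 19 mm behind it; y points along the fingers, z is the direction in which the jaws open and shut, and the axes are right-handed (so a half turn about y gives the same grasp; the last joint's range is limited). The gripper opens to 87 mm and grips with 3 to 60 N. Pads are 19 mm wide; open, the fingers measure 117 mm over their backs; the gripper's body (75 mm by 190 mm) begins 51 mm behind the grasp point.
Start: joints at [-65.541, 26.849, -2.785, 87.806, 1.381, 65.374, -4.715], TCP at [0.297, 0.606, 0.223] pointing down, gripper open.
Joint ranges: [-148.3, 148.3], [-19.14, 114.17], [-79.39, 73.82], [5.75, 140.21], [-59.74, 239.74], [12.07, 113.84], [-152.46, 152.46]. Speed limits (degrees/s): [147.25, 147.25, 180, 180, 180, 180, 180].

INTERFACE

Orientations are given as [roll, pitch, yaw] about the fixed x, y, z axes, in that order (R = Rz(yaw) Ry(pitch) Rx(roll)).
In Python, from bench import bot gives the robot as it stands.
- The arm moves only by the tool drive_tool, never from a script. Its argument "commands" is text: rows parted by semicolons, each of 7 numbers parted by spaces: the shift along the tool's x, y, z in cm, then the turn, a rotation vector about the tool's x, y, z in degrees, then the opening, from -1 (shut) to 1 (fully open). In form: tx ty tz rx ry rz grip; .... A call has 1 to 20 rows; each row is the pose to reach, as a shift and turn from the pose measured when the call began, along the tool's axes at that moment; what a row does not reach only later rows make up. A row lasts 1/10 s, in which the tool goes at most 50 mm and 8.59 degrees, less where a joint would pass 70% of its speed; a pose out of reach is approached as far as the arm can. A call with a gripper value outside its range is refused whole. The fingers move at their own pace and stop on an object; the grip force is fixed at half the most. Time passes only in rows, so rows that repeat a pose let the fingers close. It gives the time, the measured TCP pose, the force and the opening at its end, in the units of the state.
- bot.read_state(): the state, without advancing time (a new reading comes with each control period).
- bot.camera(name): name is "scene" or "top"; returns a dict with "frame" (420x560x3 uint8, red, green, blue), "fx", "fy", "cx", "cy" (pixels), "position" and "rotation" of the camera in the world. Camera axes: x right, y down, z forward; pixel columns grow to the right and rows downward; lengths in m; the calibration is good to about 2 mm. A picture is of the moment at which its call begins. There is no depth.
- bot.finish_job(): hands the job in, once; it reports no verdict.
The state is a dict: "t": time; "joint_pos": joint angles; "joint_vel": joint speeds; "joint_torque": joint torques, N m; "eef_pos": TCP position; "eef_rot": TCP orientation; "contact_force": force on the tool from outside, world axes, zero at the start; "torque": the same for the moment, N m; "gripper_width": finger opening in m.
Only numpy, scipy, OpenCV 4.12 (cv2) and the standard library are available. Lean on these libraries where they do the work, as an engineer would, in place of code of your own. Each camera call takes 0.05 s, during which the arm holds its last target.

TASK

Put the charged cell (green band) into the open battery box of the touchless tap: press its flat end against the spring plate, bring it down until the stud is below the yellow lip, and let the spring push it home so the stud sits under the lip. Then swing the lid over and press it down against its gasket until the orange latch catches and it stays shut. Leave the spent cell and the other things on the counter where they are.

Things in the scene. Friction and masses are not known exactly. Their poses are not given: they have to be found in the camera images.
- charged_cell_center (a point): the charged cell: silver cylinder with a broad GREEN band, 34 mm diameter, 62 mm long, plus a steel contact stud (12 mm diameter, 15 mm long) on one end; about 0.14 kg. Centre of the 62 mm body, on its axis. Its x axis runs along the cell: stud on the -x end, flat end on +x. Starts lying level on the dock, axis 30 mm above the counter
- charged_cell_stud (a point): centre of the outer face of the charged cell's stud, on the axis, 46 mm from the cell's centre
- spent_cell_center (a point): the spent cell, same shape but with a DARK GREY band; to be left on the dock. Centre of its body
- dock: white charging dock, a fixed plate 132 (x) x 170 (y) x 7.5 mm; origin at its centre, underside. Two cells lie along its x, studs to -x, at y = +47.5 and -47.5 mm; which lies where differs. Each rests on two black rails (28 mm wide together, under the cell only) between end stops 97 mm apart, 22 mm wide, 23.5 mm high; beside the cells the plate is clear for fingers
- battery_box: grey open-topped battery box, fixed, outside 132 (x) x 116 (y) x 56 mm high, walls and floor 4 mm; origin at the centre of its underside. The cell lies along x on two black rails (28 mm wide together), stud to -x under the yellow lip, flat end to +x on the brass spring plate; 37 mm free beside it for fingers. A black gasket stands 6 mm above the rim
- bay_center (a point): where the cell's centre lies when seated: box frame x = 1, y = 0, z = 30 mm. Axes as the box
- bay_stud (a point): where the stud's outer face lies when seated, against the contact face of the white end block (34 mm wide) and under the lip: box frame x = -45, y = 0, z = 30 mm
- lip_edge (a point): middle of the upper front edge of the yellow retaining lip, box frame x = -40, y = 0, z = 43 mm. The lip is 26 mm wide, 4 mm thick (underside at 39 mm), and overhangs the contact face by 5 mm; lip and block together reach back to the -x wall. Coming down from above, the stud must pass on the +x side of this edge, with the cell level enough to fit between it and the plate
- plate_face (a point): middle of the upper edge of the brass spring plate's face, which looks to the box's -x: box frame x = 28 mm when out, z = 52 mm. The plate is 36 mm wide and its face reaches down to 16 mm above the counter
- spring_plate (a joint): travel of the brass plate on its coil spring, 0 = out, 0.016 m = fully in, towards the box's +x. About 1.5 N at first touch, growing 0.5 N per mm. With the cell seated it reads about 0.004; the stud clears the lip on the way down only while the plate is pressed in by 0.009 or more
- lid (a joint): angle of the white lid, 0 = shut, 1.57 = upright, 2.4 = fully open; starts at 1.8 to 2.1. Hinged along the box's -y rim, it leans outward and stays where left. From about 0.13 down it must be pressed against latch and gasket (about 10 N near the free edge) to 0 or just below for the latch to catch; let go before that it stands ajar (0.05 or more). Caught, it reads about 0.01
- lid_hinge (a point): middle of the lid's hinge axis, which runs along the box's x: box frame x = 0, y = -58, z = 56 mm. The shut lid spans y = 0 to 122 mm from here, its upper face 6 mm above this point
- lid_edge (a point): middle of the lid's free edge, 122 mm from the hinge axis; the panel is 132 mm long and 6 mm thick
- latch (a joint): the orange spring latch at the middle of the box's +y wall, 36 mm wide, just outside the shut lid's free edge: 0 = at rest, up to 0.010 m while the lid's tooth pushes it outward (+y); it springs back over the tooth to hold it
- rack: matt black steel rack with two amber jars and a grey tin, 300 x 150 x 305 mm, all fixed, at the right-hand side of the counter; origin at its underside
- lunch_box: pale blue plastic lunch box with its clip lid on, 126 x 195 x 72 mm; origin at its underside
- can_opener: steel can opener with black handles, 165 mm long, 30 mm high, lying flat; origin at its underside
- spoon_rest: round white ceramic spoon rest, 112 mm diameter with a short tongue, 16 mm high; origin at its underside
- mug: blue mug, 80 mm diameter, 92 mm high; origin at its underside
Things that resemble listed ones, but are neither listed nor needed, are in the scene too. What is shaped like the part that bears charged_cell_center but blue, purple or turquoise is not meant.

How it is judged (in metres and radians):
On the way:
1. the charged cell lies seated in the box, stud under the lip (distance between charged_cell_center and bay_center below 0.005 m and distance between charged_cell_stud and bay_stud below 0.005 m), for 0.2 s.
At the end, for the whole second after the job is handed in: The charged cell rests in the box with its centre and its stud each within 5 mm of their seated places, the spring plate pressed in by at least 2 mm by it; the lid is shut (below 0.03 rad) and held by the latch, which has sprung back (below 3 mm) (all of step 1 and value of joint lid below 0.03 rad and value of joint latch below 0.003 m and value of joint spring_plate above 0.002 m and linear speed of charged_cell below 0.02 m/s); the robot touches nothing.
It fails at once if the spent cell is moved (more than 15 mm) (distance of spent_cell_center from where it was at the start of the episode above 0.015 m).
It fails at once if the lunch box, the can opener, the spoon rest or the mug is pushed away (more than 25 mm) (distance of any of lunch_box, can_opener, spoon_rest, mug from where it was at the start of the episode above 0.025 m).
It also fails if it takes over 56 s, if anything falls off the work surface, if the arm or the gripper's body presses on something with over 40 N, if the wrist force passes 120 N, or if a joint passes its speed limit or range.

## Working session

There is one attempt and no reset: what is moved stays moved. The work goes in short steps, Python scripts to look and compute and a tool call to move; the robot and the scene stay as the last step left them, time stands still between calls to the robot, and variables do not carry over. Pictures are saved under pics/ and viewed, and the job is handed in when it is done.

Besides the shell and the picture viewer there is one more tool, called in YAML: its name, and indented under it one key for each argument. drive_tool: Moves the arm, as the interface text tells. Its arguments: {"type":"object","properties":{"commands":{"type":"string"}},"required":["commands"]}

```bash
ls; mkdir -p pics; python3 - <<'E'
from bench import bot
import cv2,json
s=bot.read_state();print(s)
for n in("scene","top"):
    c=bot.camera(n);cv2.imwrite(f"pics/{n}0.png",c["frame"][:,:,::-1])
    print({k:v for k,v in c.items() if k!="frame"})
E
```

```text
pics
{'t': 0.0, 'joint_pos': array([-65.54064537,  26.89705659,  -2.78400927,  87.87434607,
         1.38108536,  65.37611246,  -4.71568952]), 'joint_vel': array([-0.08660803, -0.00475017, -0.05110734,  0.10827676, -0.07953181,
       -0.13929342, -0.06112921]), 'joint_torque': array([-9.61444198e-05, -5.07975376e+01, -8.05279822e-02, -2.36158186e+01,
       -6.13440271e-02,  3.78841523e-02,  1.74175907e-04]), 'eef_pos': array([0.29684561, 0.60554169, 0.22149777]), 'eef_rot': array([-9.01138542e+01, -4.64058856e-03, -2.61137679e+01]), 'contact_force': array([ 0.3370432 , -0.08705727, -0.13689728]), 'torque': array([0.00873752, 0.02329708, 0.06158832]), 'gripper_width': 0.08676710506993071}
{'fx': 457.26208883505274, 'fy': 457.26208883505274, 'cx': 276.43802264019894, 'cy': 215.6601501951985, 'position': array([ 0.97067135, -0.86927355,  1.02624634]), 'rotation': array([-135.17447574,   -0.53271978,   27.11881957])}
{'fx': 392.69479845986496, 'fy': 392.69479845986496, 'cx': 278.83933265575126, 'cy': 212.61317844746995, 'position': array([0.35759515, 0.00832157, 1.22895613]), 'rotation': array([-1.71038667e+02, -1.09638597e-01, -8.94150370e+01])}
```

View pics/scene0.png

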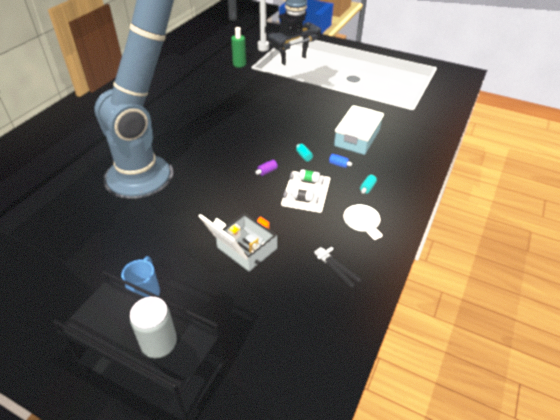

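View pics/top0.png

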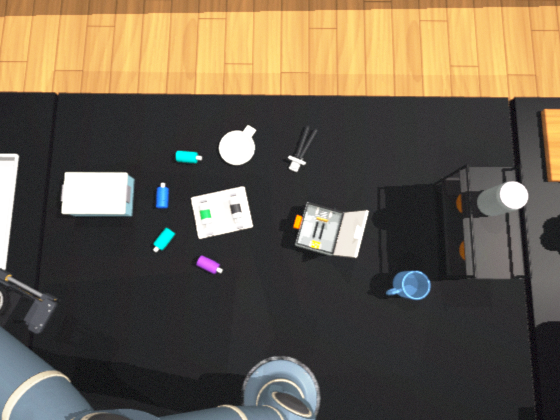

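The top view shows the dock at about (222,212), with the green-band cell at (206,214) and the grey one at (236,209). The box is at (320,230), with its lid open toward the right (-y). The turquoise (188,157) and (164,240), blue (162,195) and purple (209,265) cells are lookalikes. I'll crop in next.

```bash
cat > h.py <<'E'
from bench import bot
import cv2,numpy as np
from scipy.spatial.transform import Rotation as R
def shot(n,name=None):
    c=bot.camera(n); 
    if name: cv2.imwrite(f"pics/{name}.png",c["frame"][:,:,::-1])
    return c
def crop(c,name,u0,v0,w,h,k):
    f=c["frame"][v0:v0+h,u0:u0+w,::-1]
    cv2.imwrite(f"pics/{name}.png",cv2.resize(f,None,fx=k,fy=k,interpolation=cv2.INTER_CUBIC))
def Rm(c): return R.from_euler('xyz',c["rotation"],degrees=True).as_matrix()
def pix2z(c,u,v,z):
    d=Rm(c)@np.array([(u-c["cx"])/c["fx"],(v-c["cy"])/c["fy"],1]); p=np.array(c["position"])
    return p+d*(z-p[2])/d[2]
def proj(c,P):
    q=(np.atleast_2d(P)-c["position"])@Rm(c)
    return np.c_[q[:,0]/q[:,2]*c["fx"]+c["cx"],q[:,1]/q[:,2]*c["fy"]+c["cy"]]
E
python3 - <<'E'
from h import *
c=shot("top"); crop(c,"t_dock",182,177,80,70,9); crop(c,"t_box",285,190,90,75,8)
c=shot("scene"); crop(c,"s_dock",270,155,80,65,9); crop(c,"s_box",190,200,100,75,8)
E
```

```text
(no output)
```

View pics/t_dock.png

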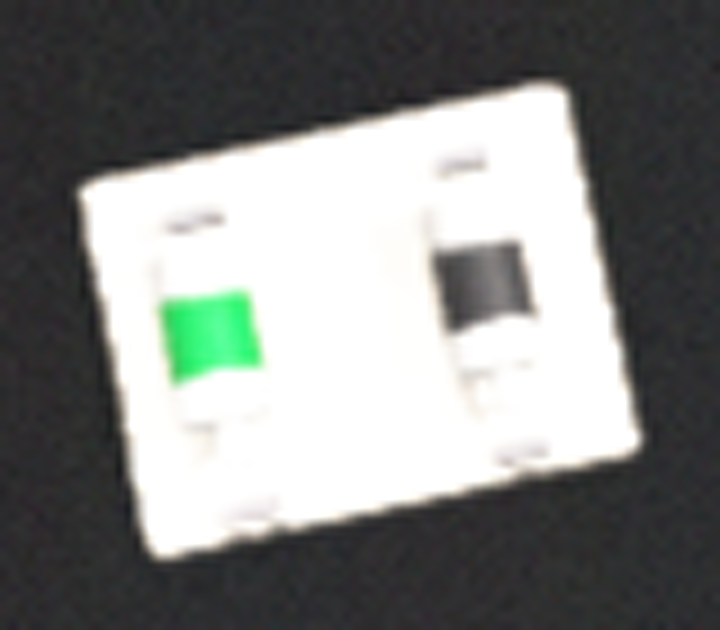

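View pics/t_box.png

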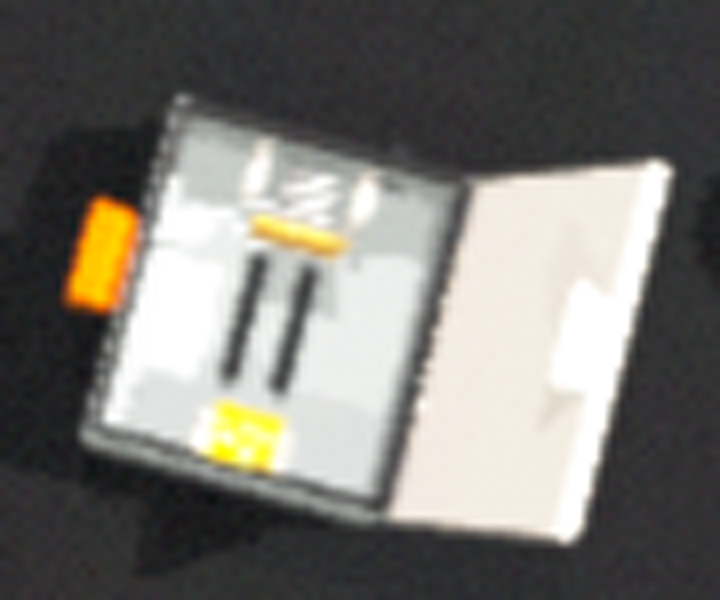

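View pics/s_dock.png

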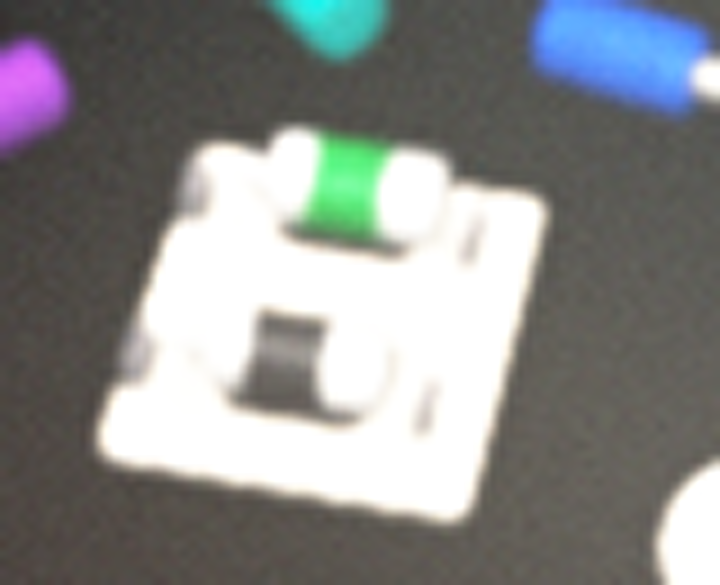

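View pics/s_box.png

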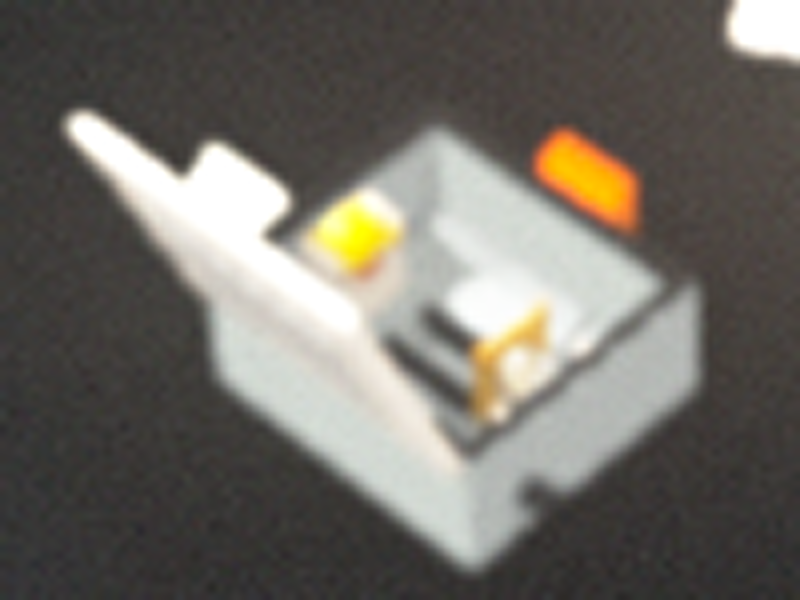

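```bash
cat > fit.py <<'E'
from h import *
from scipy.optimize import least_squares
T=shot("top");S=shot("scene")
def px(u0,v0,k,l): return [(u0+(x+.5)/k-.5,v0+(y+.5)/k-.5) for x,y in l]
def fit(obs,x0,free=3):
    # obs: list (cam, local pts, pixels)
    def f(p):
        r=[]
        M=R.from_euler('z',p[2]).as_matrix()
        for c,L,U in obs:
            r.append((proj(c,np.array(L)@M.T+[p[0],p[1],0])-np.array(U)).ravel())
        return np.concatenate(r)
    s=least_squares(f,x0,loss='soft_l1');r=f(s.x).reshape(-1,2);return s.x,r
if __name__=="__main__":
    h=.0075
    d,r=fit([(T,[(.066,.085,h),(.066,-.085,h),(-.066,-.085,h),(-.066,.085,h)],px(182,177,9,[(80,185),(568,83),(640,450),(150,560)])),
     (S,[(.066,.085,h),(.066,-.085,h),(-.066,-.085,h)],px(270,155,9,[(548,195),(465,520),(100,460)]))],[.4,.2,.2])
    print("dock",d[:2],np.degrees(d[2]));print(r.round(1).tolist())
    b,r=fit([(T,[(.066,.058,.06),(.066,-.058,.06),(-.066,-.058,.06),(-.066,.058,.06)],px(285,190,8,[(180,98),(467,180),(380,515),(85,445)])),
     (T,[(-.040,.013,.043),(-.040,-.013,.043)],px(285,190,8,[(215,402),(286,412)])),
     (T,[(.028,.018,.052),(.028,-.018,.052)],px(285,190,8,[(250,228),(347,250)])),
     (S,[(.066,-.058,0),(.066,.058,0),(.066,.058,.056),(-.066,-.058,0)],px(190,200,8,[(475,575),(700,390),(700,288),(215,380)]))],[.4,-.1,-.2])
    print("box",b[:2],np.degrees(b[2]));print(r.round(1).tolist())
    np.savez("fit.npz",d=d,b=b)
    for nm,p,y in(("cell+",d,.0475),("cell-",d,-.0475)):
        M=R.from_euler('z',p[2]).as_matrix();P=M@[0,y,.0]+[p[0],p[1],.030]
        print(nm,P,proj(T,P),proj(S,P))
    # green band centroid, top surface
    for c,n in((T,"T"),(S,"S")):
        f=c["frame"].astype(int);m=(f[:,:,1]>f[:,:,0]+60)&(f[:,:,1]>f[:,:,2]+60)
        v,u=np.nonzero(m);k=(v>150)&(v<230)&(u>190)&(u<340);u,v=u[k],v[k]
        print(n,k.sum(),u.mean(),v.mean(),pix2z(c,u.mean(),v.mean(),.042))
    M=R.from_euler('z',b[2]).as_matrix()
    print("bay",M@[.001,0,.03]+[b[0],b[1],0])
E
python3 fit.py
```

```text
dock [0.55115139 0.18785514] 12.974400870092495
[[0.9, 0.2], [-0.7, 0.3], [-0.2, -0.2], [0.8, -0.8], [-0.4, 1.4], [0.0, -1.1], [0.2, -1.7]]
box [ 0.49738606 -0.1151872 ] -15.149021696425676
[[-0.2, -0.1], [1.0, -0.1], [1.0, 0.4], [0.1, -1.5], [0.2, 0.1], [-0.3, 1.2], [0.3, -0.5], [-0.3, -0.0], [0.2, -0.6], [-0.4, -0.4], [-0.2, -0.4], [0.9, -0.2]]
cell+ [0.54048689 0.23414249 0.03      ] [[205.5825197  213.83215933]] [[309.38704136 176.23859864]]
cell- [0.56181588 0.1415678  0.03      ] [[235.74682745 207.33617158]] [[303.63619803 194.73372538]]
T 86 204.86046511627907 213.72093023255815 [0.53897719 0.23410257 0.042     ]
S 72 308.0833333333333 175.16666666666666 [0.53955849 0.22385876 0.042     ]
bay [ 0.49835131 -0.11544853  0.03      ]
```

Compared with the lookalikes, only the cell at top pixel (205,214) / scene (308,175) has a silver body with a green band. It lies on the dock, with its stud towards -x. The grey-banded one at (236,208) is the spent cell. Next I estimate the lid angle and latch height, and plan the reach.

```bash
cat >> h.py <<'E'
def tgt(pos,yaw,tilt=0):
    """shift (cm) and rotvec (deg) in tool axes from now to: tool pointing down, tool x at yaw, then tilted about its x"""
    s=bot.read_state();M=R.from_euler('xyz',s["eef_rot"],degrees=True)
    G=R.from_euler('z',yaw,degrees=True)*R.from_euler('x',tilt,degrees=True)*R.from_euler('x',-90,degrees=True)
    return (M.inv().apply(np.array(pos)-s["eef_pos"])*100).round(2),(M.inv()*G).as_rotvec(degrees=True).round(2)
def boxw(p):
    b=np.load("fit.npz")["b"];return R.from_euler('z',b[2]).as_matrix()@np.array(p)+[b[0],b[1],0]
def w2box(p):
    b=np.load("fit.npz")["b"];return R.from_euler('z',b[2]).as_matrix().T@(np.array(p)-[b[0],b[1],0])
E
python3 - <<'E'
from fit import *
E=[px(285,190,8,[(670,165),(578,543)]),]
from h import boxw
print("top edge meas",E[0]);
for a in(1.8,1.9,2.0,2.1):
    P=[boxw([x,-.058+.122*np.cos(a)-.003*0,.056+.122*np.sin(a)]) for x in(.066,-.066)]
    print(a,proj(T,np.array(P)).round(1).tolist(),proj(S,np.array(P)).round(1).tolist())
print("scene meas",px(190,200,8,[(355,325),(75,120)]))
for z in(.06,.07,.08):
    print(z,proj(S,np.array([boxw([x,y,z]) for x in(.018,-.018) for y in (.066,.078)])).round(1).tolist(),proj(T,np.array([boxw([x,y,z]) for x in(.018,-.018) for y in (.066,.078)])).round(1).tolist())
print("latch scene",px(190,200,8,[(638,180),(555,130),(535,165),(632,230)]),"top",px(285,190,8,[(142,215),(100,198),(68,300),(112,312)]))
print(tgt([.540,.234,.12],13), tgt([.540,.234,.011],13))
E
```

```text
top edge meas [(368.3125, 210.1875), (356.8125, 257.4375)]
1.8 [[360.8, 208.1], [349.0, 254.9]] [[239.0, 234.3], [204.2, 209.4]]
1.9 [[364.7, 209.4], [353.0, 256.2]] [[235.8, 237.8], [201.0, 212.6]]
2.0 [[368.4, 210.8], [356.8, 257.4]] [[232.6, 241.4], [197.9, 216.0]]
2.1 [[371.8, 212.2], [360.3, 258.6]] [[229.6, 245.3], [195.0, 219.7]]
scene meas [(233.9375, 240.1875), (198.9375, 214.5625)]
0.06 [[266.6, 224.5], [269.4, 222.3], [257.7, 218.5], [260.5, 216.4]] [[300.1, 216.1], [296.3, 215.0], [297.0, 227.5], [293.1, 226.5]]
0.07 [[266.6, 222.1], [269.4, 220.0], [257.6, 216.2], [260.5, 214.1]] [[300.3, 215.6], [296.4, 214.5], [297.1, 227.1], [293.2, 226.0]]
0.08 [[266.5, 219.7], [269.4, 217.6], [257.6, 213.8], [260.4, 211.6]] [[300.5, 215.1], [296.6, 214.0], [297.3, 226.7], [293.4, 225.6]]
latch scene [(269.3125, 222.0625), (258.9375, 215.8125), (256.4375, 220.1875), (268.5625, 228.3125)] top [(302.3125, 216.4375), (297.0625, 214.3125), (293.0625, 227.0625), (298.5625, 228.5625)]
(array([ 38.19,  10.24, -22.71]), array([ 1.000e-02, -3.911e+01, -1.000e-02])) (array([ 38.19,  21.14, -22.71]), array([ 1.000e-02, -3.911e+01, -1.000e-02]))
```

drive_tool:
  commands: "38.2 6 -22.7 0 -39.1 0 1;38.2 6 -22.7 0 -39.1 0 1;38.2 6 -22.7 0 -39.1 0 1;38.2 6 -22.7 0 -39.1 0 1;38.2 6 -22.7 0 -39.1 0 1;38.2 6 -22.7 0 -39.1 0 1;38.2 6 -22.7 0 -39.1 0 1;38.2 6 -22.7 0 -39.1 0 1;38.2 6 -22.7 0 -39.1 0 1;38.2 6 -22.7 0 -39.1 0 1;38.2 6 -22.7 0 -39.1 0 1;38.2 9 -22.7 0 -39.1 0 1;38.2 9 -22.7 0 -39.1 0 1;38.2 9 -22.7 0 -39.1 0 1;38.2 9 -22.7 0 -39.1 0 1"

```text
t: 1.9
eef_pos: [0.5403, 0.2355, 0.1336]
eef_rot: [-90.0, -0.1, 13.1]
contact_force: [0.6, 0.8, 0.7]
gripper_width: 0.0873
```

```bash
python3 - <<'E'
from h import *
print(tgt([.540,.234,.12],13), tgt([.540,.234,.012],13))
c=shot("top"); crop(c,"t1",150,150,120,110,6)
c=shot("scene"); crop(c,"s1",260,100,110,100,6)
E
```

```text
(array([-0.06,  1.36, -0.14]), array([-0.04,  0.09,  0.08])) (array([-0.08, 12.16, -0.15]), array([-0.04,  0.09,  0.08]))
```

View pics/t1.png

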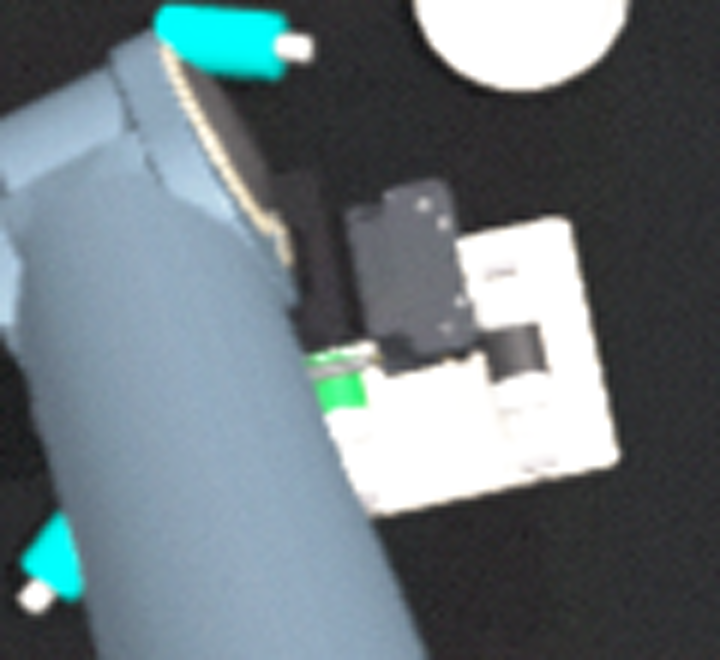

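View pics/s1.png

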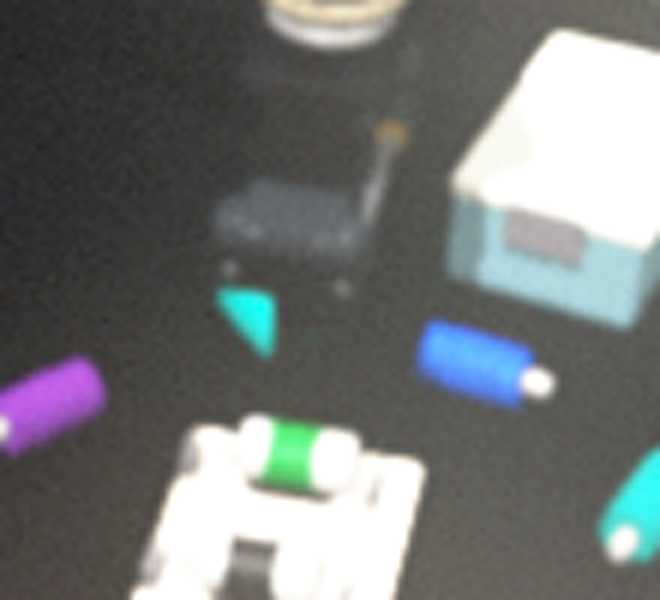

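The gripper is above the green-band cell, seen at top crop pixel (340,385), and the spent cell is clear. Next I descend and grip.

drive_tool:
  commands: "-0.1 4 -0.15 0 0 0 1;-0.1 8 -0.15 0 0 0 1;-0.1 10 -0.15 0 0 0 1;-0.1 11.2 -0.15 0 0 0 1;-0.1 12.0 -0.15 0 0 0 1;-0.1 12.0 -0.15 0 0 0 1;-0.1 12.0 -0.15 0 0 0 1"

```text
t: 2.7
eef_pos: [0.541, 0.2339, 0.0148]
eef_rot: [-89.9, -0.2, 13.0]
contact_force: [0.6, 0.6, 0.0]
gripper_width: 0.0874
```

```bash
python3 - <<'E'
from h import *
c=shot("scene"); crop(c,"s2",270,110,90,90,7)
print(tgt([.540,.234,.014],13))
E
```

```text
(array([-0.1 ,  0.09,  0.04]), array([-0.06,  0.03,  0.24]))
```

View pics/s2.png

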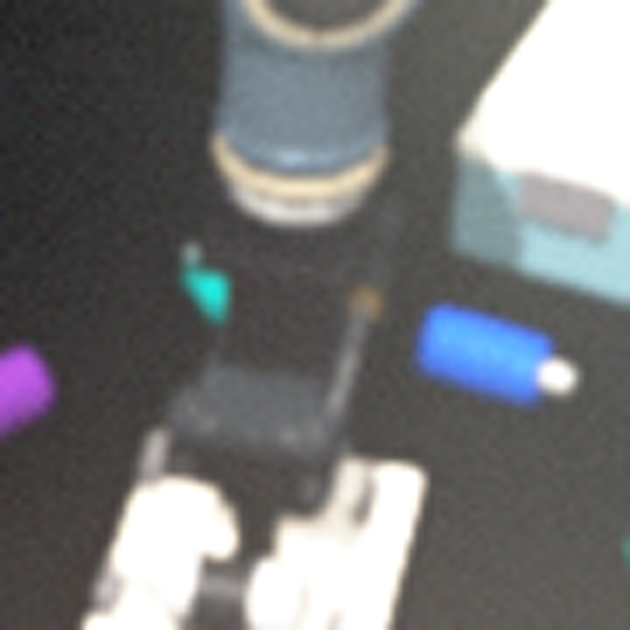

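The gripper is in place and covers the cell. No contact force so far. I'll close and lift.

drive_tool:
  commands: "-0.05 0 0 0 0 0 0.2;-0.05 0 0 0 0 0 -0.2;-0.05 0 0 0 0 0 -1;-0.05 0 0 0 0 0 -1;-0.05 0 0 0 0 0 -1;-0.05 0 0 0 0 0 -1;-0.05 0 0 0 0 0 -1;-0.05 0 0 0 0 0 -1;-0.05 -2 0 0 0 0 -1;-0.05 -4 0 0 0 0 -1;-0.05 -8 0 0 0 0 -1;-0.05 -12 0 0 0 0 -1;-0.05 -15 0 0 0 0 -1;-0.05 -18 0 0 0 0 -1;-0.05 -18 0 0 0 0 -1"

```text
t: 4.25
eef_pos: [0.5422, 0.2344, 0.1992]
eef_rot: [-89.8, -0.7, 13.0]
contact_force: [1.2, -0.8, -1.9]
gripper_width: 0.0328
```

```bash
python3 - <<'E'
from h import *
c=shot("scene"); crop(c,"s3",250,60,110,110,6)
c=shot("top"); crop(c,"t3",150,150,120,110,6)
print(tgt(boxw([-.01,-.02,.22]),-15.15))
E
```

```text
(array([-13.78,  -2.63, -34.27]), array([-0.1 , 28.18,  0.21]))
```

View pics/s3.png

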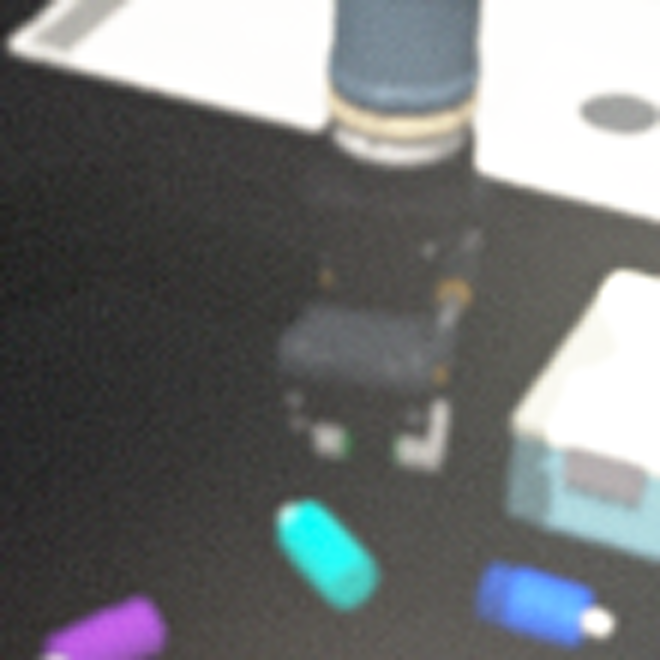

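View pics/t3.png

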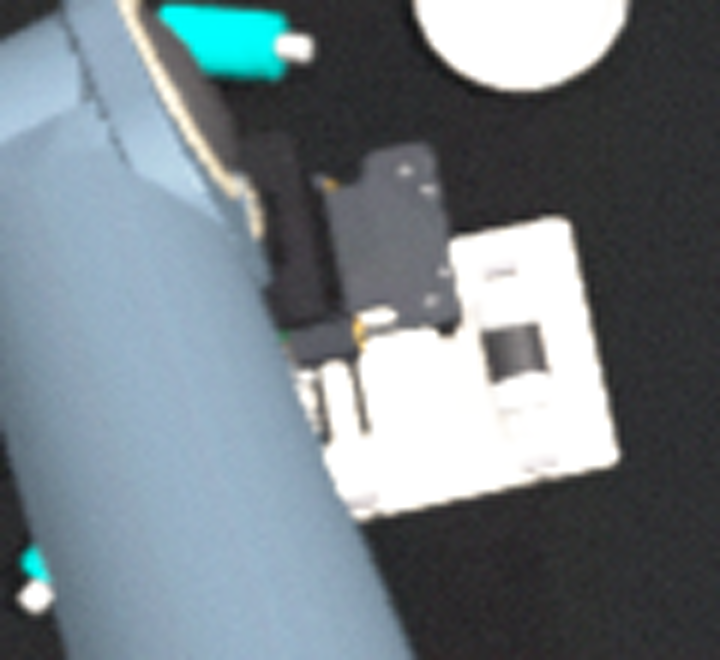

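Width is 32.8 mm, and green shows on both sides of the fingers (scene crop (345,445) and (402,447)), so the cell is held near its centre. The spent cell hasn't moved. Before I use the space on the lid side, I'll check the rack distance and the free room there.

```bash
python3 - <<'E'
from h import *
c=shot("top")
for (u,v,z) in [(441,183,.305),(470,167,.305),(470,279,.305),(441,250,.305),(447,185,.0),(395,290,.092),(410,272,.092)]:
    p=pix2z(c,u,v,z);print(u,v,z,p.round(3),w2box(p).round(3))
crop(c,"t4",280,140,250,170,3)
for p in ([-.02,-.02,.20],[-.02,-.02,.13],[-.02,-.086,.13]): print(tgt(boxw(p),-15.15))
E
```

```text
441 183 0.305 [ 0.58  -0.382  0.305] [ 0.149 -0.236  0.305]
470 167 0.305 [ 0.62  -0.455  0.305] [ 0.207 -0.296  0.305]
470 279 0.305 [ 0.352 -0.437  0.305] [-0.056 -0.349  0.305]
441 250 0.305 [ 0.418 -0.374  0.305] [-0.009 -0.27   0.305]
447 185 0.0 [ 0.647 -0.53   0.   ] [ 0.253 -0.362  0.   ]
395 290 0.092 [ 0.318 -0.325  0.092] [-0.119 -0.249  0.092]
410 272 0.092 [ 0.369 -0.369  0.092] [-0.058 -0.279  0.092]
(array([-14.6 ,  -0.69, -33.78]), array([-0.04, 28.19,  0.09]))
(array([-14.61,   6.31, -33.79]), array([-0.04, 28.19,  0.09]))
(array([-17.73,   6.31, -39.6 ]), array([-0.04, 28.19,  0.09]))
```

View pics/t4.png

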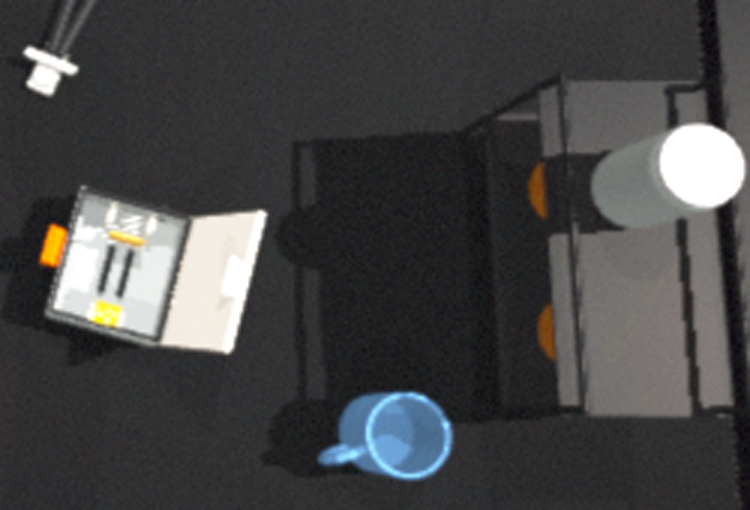

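The lid's inner face, with its tooth at crop (235,278), is clear. The rack starts beyond y≈-0.43. I'll move over the box.

drive_tool:
  commands: "-14.6 -0.7 -33.8 0 28.2 0 -1;-14.6 -0.7 -33.8 0 28.2 0 -1;-14.6 -0.7 -33.8 0 28.2 0 -1;-14.6 -0.7 -33.8 0 28.2 0 -1;-14.6 -0.7 -33.8 0 28.2 0 -1;-14.6 -0.7 -33.8 0 28.2 0 -1;-14.6 -0.7 -33.8 0 28.2 0 -1;-14.6 -0.7 -33.8 0 28.2 0 -1;-14.6 -0.7 -33.8 0 28.2 0 -1;-14.6 -0.7 -33.8 0 28.2 0 -1;-14.6 3 -33.8 0 28.2 0 -1;-14.6 6.3 -33.8 0 28.2 0 -1;-14.6 6.3 -33.8 0 28.2 0 -1;-14.6 6.3 -33.8 0 28.2 0 -1"

```text
t: 5.8
eef_pos: [0.4731, -0.128, 0.1298]
eef_rot: [-89.9, 0.0, -15.0]
contact_force: [0.8, 0.4, -1.5]
gripper_width: 0.033
```

```bash
python3 - <<'E'
from h import *
s=bot.read_state();print(w2box(s["eef_pos"]))
c=shot("scene"); crop(c,"s5",180,130,120,120,5)
c=shot("top"); crop(c,"t5",270,160,120,110,5)
for p in ([-.02,-.086,.13],): print(tgt(boxw(p),-15.15))
E
```

```text
[-0.02011565 -0.01871594  0.12980535]
(array([-0.15,  0.13, -6.68]), array([-0.08,  0.06,  0.22]))
```

View pics/s5.png

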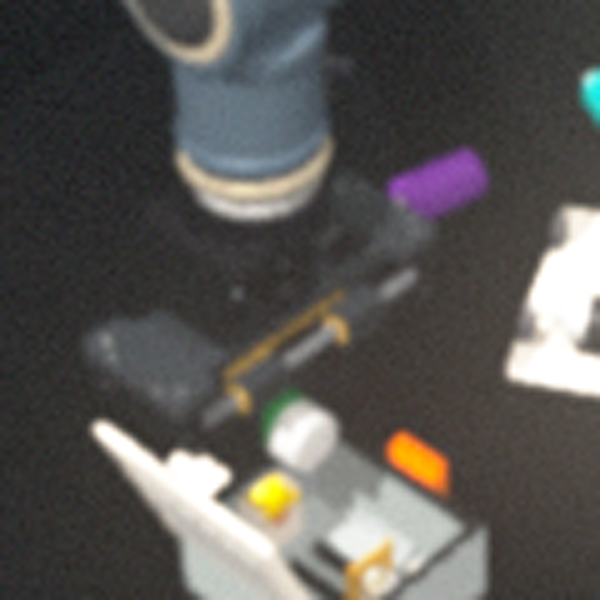

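View pics/t5.png

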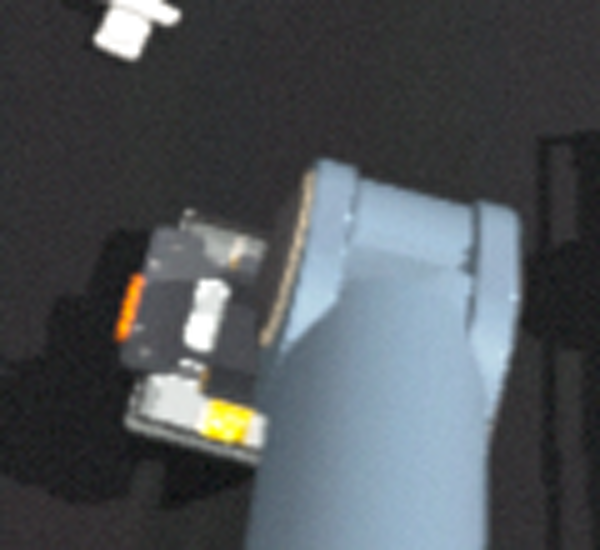

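The cell is held level above the box. The flat end shows at scene crop (302,437), which lets me check the axial offset. Now I'll nudge the lid further open with the finger backs.

drive_tool:
  commands: "0 0 -2 0 0 0 -1;0 0 -3.5 0 0 0 -1;0 0 -4.5 0 0 0 -1;0 0 -5.2 0 0 0 -1;0 0 -5.8 0 0 0 -1;0 0 -6.3 0 0 0 -1;0 0 -6.7 0 0 0 -1;0 0 -6.7 0 0 0 -1"

```text
t: 6.7
eef_pos: [0.4568, -0.194, 0.1313]
eef_rot: [-89.9, -0.2, -15.1]
contact_force: [-0.2, 0.2, -1.6]
gripper_width: 0.0331
```

```bash
python3 - <<'E'
from h import *
c=shot("scene"); crop(c,"s6",180,130,120,120,5)
print(proj(c,boxw([-.02+.031,-.019,.145])))
s=bot.read_state();print(w2box(s["eef_pos"]))
E
```

```text
[[242.97696257 218.19034765]]
[-0.01853672 -0.08644792  0.1312963 ]
```

View pics/s6.png

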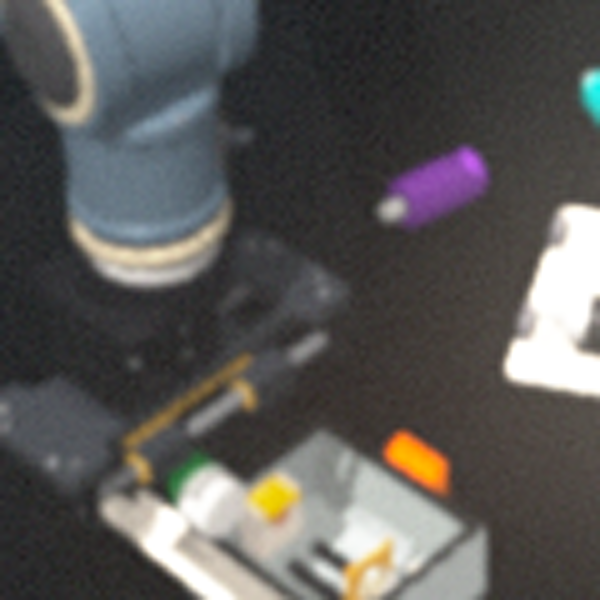

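The lid is now pushed well back. I'll return over the bay, tilted 10° away from the lid, and hover.

```bash
cat >> h.py <<'E'
def cellt(x,y,z,tilt=-10,off=.0152):
    t=np.radians(-tilt); return tgt(boxw([x,y-off*np.sin(t),z-off*np.cos(t)]),-15.15,tilt)
E
python3 - <<'E'
from h import *
print(cellt(-.008,0,.11),cellt(-.008,0,.085))
E
```

```text
(array([1.05, 3.64, 8.38]), array([-10.07,   0.03,   0.21])) (array([1.04, 6.14, 8.37]), array([-10.07,   0.03,   0.21]))
```

drive_tool:
  commands: "0.5 -1 3 -5 0 0.2 -1;1 0 6 -10 0 0.2 -1;1.05 2 8.4 -10.1 0 0.2 -1;1.05 4 8.4 -10.1 0 0.2 -1;1.05 6 8.4 -10.1 0 0.2 -1;1.05 6.1 8.4 -10.1 0 0.2 -1;1.05 6.1 8.4 -10.1 0 0.2 -1;1.05 6.1 8.4 -10.1 0 0.2 -1"

```text
t: 7.55
eef_pos: [0.49, -0.1157, 0.0714]
eef_rot: [-100.0, -0.1, -15.1]
contact_force: [-0.5, -0.2, -1.7]
gripper_width: 0.0331
```

```bash
python3 - <<'E'
from h import *
print(cellt(-.008,0,.085),cellt(-.008,0,.062),bot.read_state()["contact_force"])
c=shot("scene"); crop(c,"s7",200,180,80,80,9)
d=c;print([ ((proj(d,boxw(p))[0]-[200,180])*9).round() for p in ([.023,0,.085],[.023,.017,.085],[.023,-.017,.085],[.023,0,.102],[.023,0,.068])])
c=shot("top"); crop(c,"t7",290,190,70,75,8)
E
```

```text
(array([-0.1 ,  0.14,  0.  ]), array([ 0.01, -0.01,  0.12])) (array([-0.1,  2.4,  0.4]), array([ 0.01, -0.01,  0.12])) [-0.54604835 -0.1591219  -1.69848506]
[array([466., 466.]), array([504., 436.]), array([427., 495.]), array([464., 428.]), array([467., 502.])]
```

View pics/s7.png

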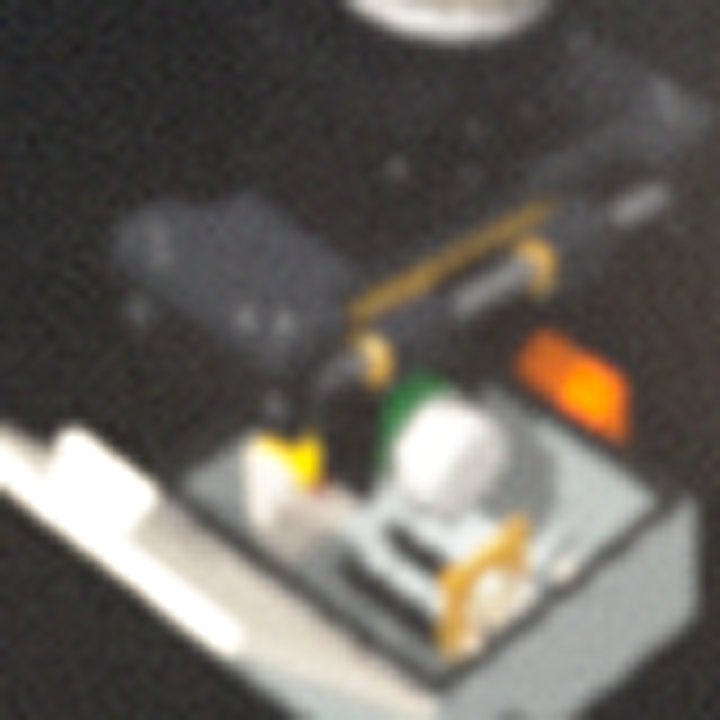

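View pics/t7.png

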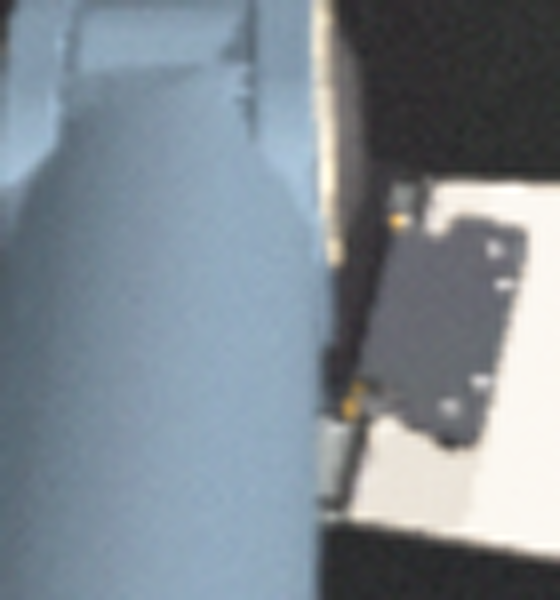

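The predicted flat face centre is at scene crop (466,466), and the silver disc's right and lower edges at about (505,515) agree within a few mm. I'll descend to axis z=62 mm, just ahead of the plate.

drive_tool:
  commands: "-0.05 0.8 0.1 0 0 0 -1;-0.05 1.6 0.2 0 0 0 -1;-0.1 2.2 0.35 0 0 0 -1;-0.1 2.4 0.4 0 0 0 -1;-0.1 2.4 0.4 0 0 0 -1"

```text
t: 8.15
eef_pos: [0.4886, -0.1156, 0.0466]
eef_rot: [-100.0, -0.1, -15.1]
contact_force: [-0.6, 0.1, -2.0]
gripper_width: 0.0335
```

```bash
python3 - <<'E'
from h import *
print(cellt(.0095,0,.056),bot.read_state()["contact_force"],w2box(bot.read_state()["eef_pos"]))
c=shot("scene"); crop(c,"s8",200,180,80,80,9)
E
```

```text
(array([1.79, 0.55, 0.1 ]), array([ 0.02, -0.  ,  0.07])) [-0.57929979  0.0578345  -1.95216758] [-0.00839498 -0.00267422  0.04655812]
```

View pics/s8.png

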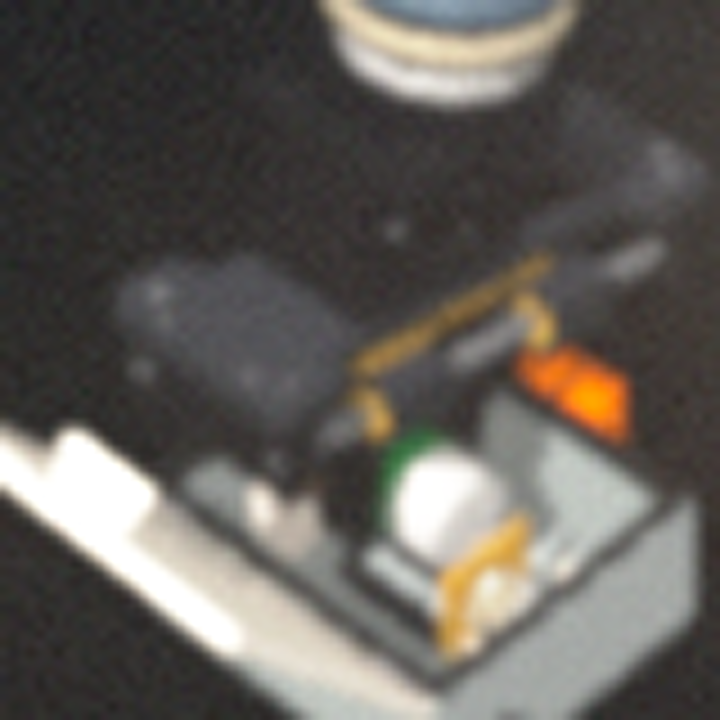

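The cell's face is just in front of the plate (crop (470,540)), with no contact. I'll press in +x in steps and watch the force.

drive_tool:
  commands: "0.3 0 0 0 0 0 -1;0.6 0 0 0 0 0 -1;0.8 0 0 0 0 0 -1;0.8 0 0 0 0 0 -1"

```text
t: 8.6
eef_pos: [0.4961, -0.1176, 0.0468]
eef_rot: [-100.0, -0.0, -15.2]
contact_force: [-2.7, 1.1, 0.7]
gripper_width: 0.0332
```

drive_tool:
  commands: "0.2 0.1 0 0 0 0 -1;0.4 0.2 0 0 0 0 -1;0.4 0.3 0 0 0 0 -1;0.4 0.3 0 0 0 0 -1"

```text
t: 9.0
eef_pos: [0.4991, -0.1191, 0.0436]
eef_rot: [-100.0, 0.1, -15.2]
contact_force: [-4.9, 2.0, 0.5]
gripper_width: 0.0332
```

```bash
python3 - <<'E'
from h import *
s=bot.read_state();b=np.load("fit.npz")["b"]
print(cellt(.0105,0,.056),R.from_euler('z',-b[2]).apply(s["contact_force"]),w2box(s["eef_pos"]))
E
```

```text
(array([0.79, 0.24, 0.12]), array([ 0.04, -0.01, -0.08])) [-5.22691232  0.64375019  0.54519065] [ 0.00264169 -0.00338629  0.04356451]
```

Force tracks the spring: about 4.7 N, or 6 mm, at TCP x=2.6 mm in the box frame. 6 mm more gives about 12–13 mm.

drive_tool:
  commands: "0.25 0.1 0.05 0 0 0 -1;0.5 0.15 0.1 0 0 0 -1;0.68 0.2 0.1 0 0 0 -1;0.68 0.2 0.1 0 0 0 -1;0.68 0.2 0.1 0 0 0 -1"

```text
t: 9.5
eef_pos: [0.5039, -0.1204, 0.0411]
eef_rot: [-100.1, 0.3, -15.2]
contact_force: [-6.8, 3.3, 2.1]
gripper_width: 0.0331
```

```bash
python3 - <<'E'
from h import *
s=bot.read_state();b=np.load("fit.npz")["b"]
print(cellt(.009,0,.030),R.from_euler('z',-b[2]).apply(s["contact_force"]),w2box(s["eef_pos"]))
c=shot("scene"); crop(c,"s9",200,180,80,80,9)
E
```

```text
(array([0.15, 2.55, 0.52]), array([ 0.09, -0.02, -0.3 ])) [-7.37612339  1.41165269  2.06622851] [ 0.00762451 -0.00332075  0.04109914]
```

View pics/s9.png

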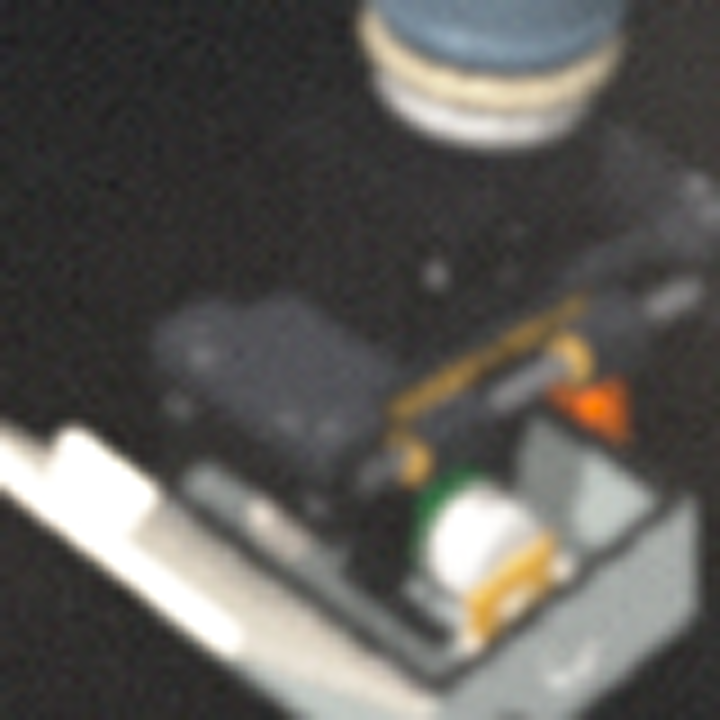

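```bash
python3 - <<'E'
from h import *
for z in(.05,.042,.036,.031): print(z,cellt(.0098,0.,z,-7))
E
```

```text
0.05 (array([0.22, 0.58, 0.25]), array([ 3.09, -0.03, -0.3 ]))
0.042 (array([0.23, 1.37, 0.39]), array([ 3.09, -0.03, -0.3 ]))
0.036 (array([0.23, 1.96, 0.5 ]), array([ 3.09, -0.03, -0.3 ]))
0.031 (array([0.23, 2.45, 0.59]), array([ 3.09, -0.03, -0.3 ]))
```

drive_tool:
  commands: "0.3 0.2 0.1 1 0 -0.3 -1;0.33 0.6 0.25 3 0 -0.3 -1;0.33 1.0 0.33 3 0 -0.3 -1;0.33 1.4 0.4 3 0 -0.3 -1;0.33 1.4 0.4 3 0 -0.3 -1"

```text
t: 10.05
eef_pos: [0.5044, -0.12, 0.0256]
eef_rot: [-97.2, 0.3, -15.2]
contact_force: [-7.1, 2.2, -0.4]
gripper_width: 0.0333
```

```bash
python3 - <<'E'
from h import *
s=bot.read_state();b=np.load("fit.npz")["b"]
print(R.from_euler('z',-b[2]).apply(s["contact_force"]),s["torque"],w2box(s["eef_pos"]))
for z in(.036,.030): print(z,cellt(.0098,0.,z,-7))
E
```

```text
[-7.40333865  0.32080048 -0.42874498] [ 0.48963419  1.51923036 -0.20027108] [ 0.00802882 -0.00278714  0.02563405]
0.036 (array([0.18, 0.46, 0.15]), array([ 0.17, -0.05, -0.34]))
0.03 (array([0.18, 1.05, 0.23]), array([ 0.17, -0.05, -0.34]))
```

The stud is already beside the lip, with no vertical reaction. I'll continue down with slightly more +x.

drive_tool:
  commands: "0.4 0.2 0.1 0 0 -0.3 -1;0.45 0.5 0.15 0 0 -0.3 -1;0.45 0.8 0.2 0 0 -0.3 -1;0.45 1.1 0.2 0 0 -0.3 -1;0.45 1.2 0.22 0 0 -0.3 -1;0.45 1.2 0.22 0 0 -0.3 -1"

```text
t: 10.65
eef_pos: [0.5064, -0.1203, 0.0149]
eef_rot: [-97.2, 0.3, -15.2]
contact_force: [-13.6, 5.4, 23.2]
gripper_width: 0.0332
```

```bash
python3 - <<'E'
from h import *
s=bot.read_state();b=np.load("fit.npz")["b"]
print(R.from_euler('z',-b[2]).apply(s["contact_force"]),s["torque"],w2box(s["eef_pos"]))
for z in(.030,): print(z,cellt(.0098,0.,z,-7),cellt(.001,0.,z,-7))
c=shot("scene"); crop(c,"s10",200,180,80,80,9)
E
```

```text
[-14.56048867   1.68297594  23.17935233] [ 0.42554566  2.79066075 -0.36924576] [ 0.0100621  -0.0026043   0.01493178]
0.03 (array([-0.03, -0.01,  0.07]), array([ 0.24, -0.05, -0.35])) (array([-0.91, -0.  ,  0.07]), array([ 0.24, -0.05, -0.35]))
```

View pics/s10.png

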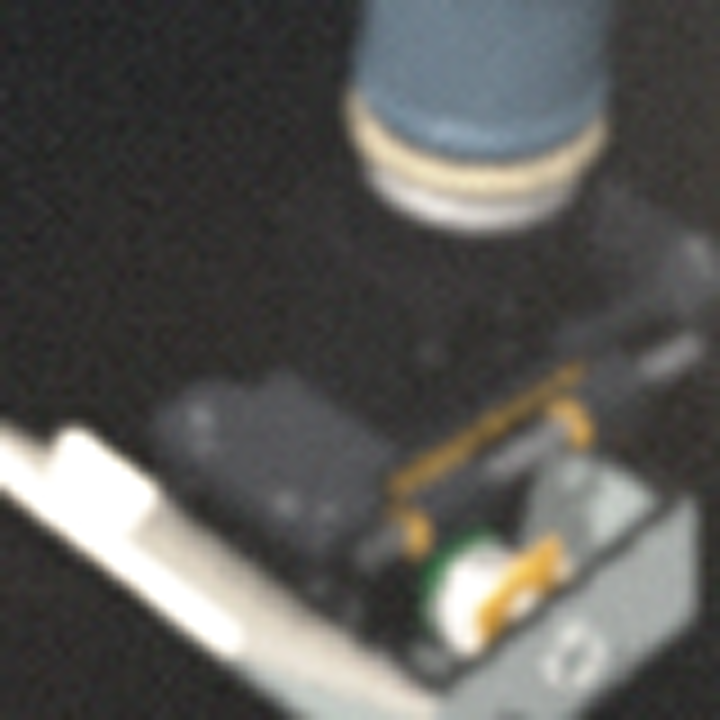

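Cell axis is at z≈30 mm and 23 N upward means it's on the rails with the stud below the lip. I'll ease the pressure and follow the spring home in -x.

drive_tool:
  commands: "-0.1 -0.05 0 0 0 0 -1;-0.3 -0.05 0 0 0 0 -1;-0.5 -0.05 0 0 0 0 -1;-0.7 -0.05 0 0 0 0 -1;-0.85 -0.05 0 0 0 0 -1;-0.85 -0.05 0 0 0 0 -1"

```text
t: 11.3
eef_pos: [0.4985, -0.118, 0.0157]
eef_rot: [-97.2, 0.3, -15.2]
contact_force: [-2.3, 0.9, 2.3]
gripper_width: 0.0333
```

```bash
python3 - <<'E'
from h import *
s=bot.read_state();b=np.load("fit.npz")["b"]
print(R.from_euler('z',-b[2]).apply(s["contact_force"]),s["torque"],w2box(s["eef_pos"]))
c=shot("scene"); crop(c,"s11",200,180,80,80,9)
E
```

```text
[-2.49001819  0.29343996  2.29089738] [ 0.36762098  0.51291758 -0.04118486] [ 0.00185474 -0.00242746  0.01567142]
```

View pics/s11.png

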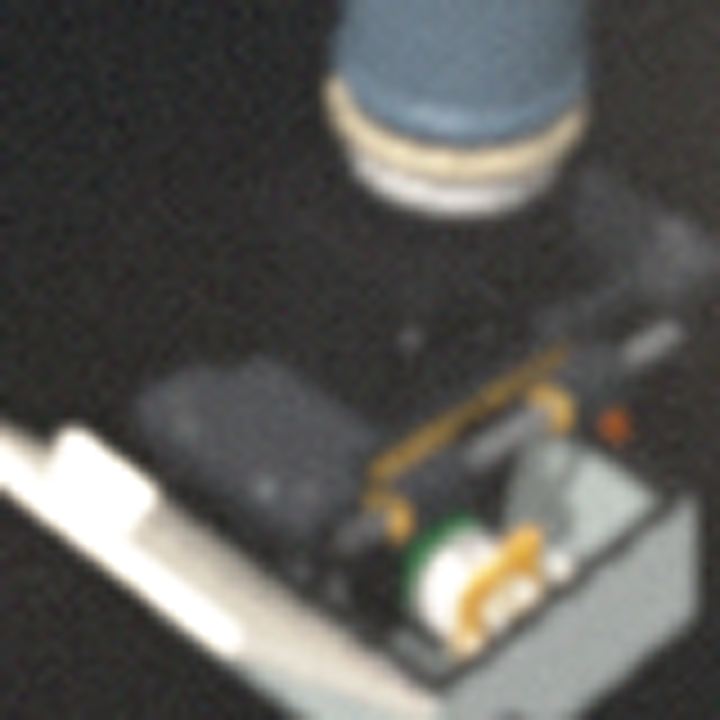

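Spring residual is about 2–3 N near the seated position (TCP x=1.9 mm), and the plate at crop (500,590) has followed the cell. I'll open partway, since the fingers must not touch the walls, and retreat.

drive_tool:
  commands: "0 -0.1 0 0 0 0 0.2;0 -0.1 0 0 0 0 0.2;0 -0.1 0 0 0 0 0.2;0 -0.1 0 0 0 0 0.2;0 -0.1 0 0 0 0 0.2;0 -1 0 0 0 0 0.2;0 -3 0 0 0 0 0.2;0 -6 0 0 0 0 0.2;0 -10 0 0 0 0 0.2;0 -14 0 0 0 0 0.2;0 -18 0 0 0 0 0.2;0 -20 0 0 0 0 0.2;0 -20 0 0 0 0 0.2"

```text
t: 12.65
eef_pos: [0.5084, -0.0937, 0.218]
eef_rot: [-97.1, -0.1, -15.2]
contact_force: [0.2, 0.7, 0.6]
gripper_width: 0.0523
```

```bash
python3 - <<'E'
from h import *
c=shot("scene"); crop(c,"s12",200,180,80,80,9)
for p in ([-.03,0,.043],[-.039,0,.036],[.032,0,.047],[.001,0,.047],[.032,.018,.052],[.032,-.018,.052],[-.011,0,.047],[.013,0,.047]): print(p,((proj(c,boxw(p))[0]-[200,180])*9).round())
print(tgt(boxw([.06,-.12,.26]),-15.15+90), tgt(boxw([.06,-.12,.26]),-15.15-90), bot.read_state()["joint_pos"])
E
```

```text
[-0.03, 0, 0.043] [353. 472.]
[-0.039, 0, 0.036] [334. 473.]
[0.032, 0, 0.047] [489. 561.]
[0.001, 0, 0.047] [420. 512.]
[0.032, 0.018, 0.052] [528. 520.]
[0.032, -0.018, 0.052] [449. 582.]
[-0.011, 0, 0.047] [394. 493.]
[0.013, 0, 0.047] [447. 531.]
(array([  5.65,  -2.61, -14.74]), array([  5.54, -89.93,  -5.7 ])) (array([  5.65,  -2.61, -14.74]), array([ 5.7 , 89.81,  5.54])) [ -8.22747513  12.87424291  11.54547417 109.87238955   5.14101808
  59.21186964  75.16121183]
```

View pics/s12.png

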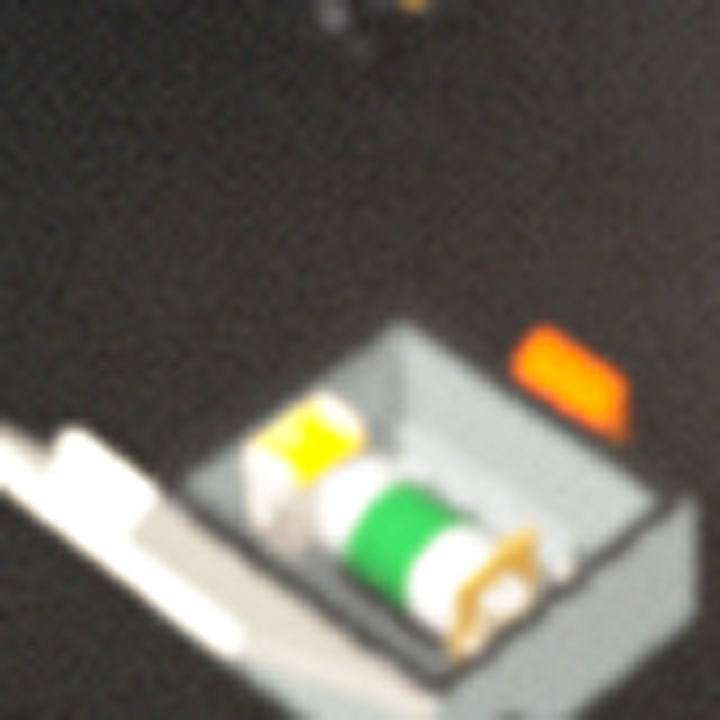

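The cell lies in the bay with its stud end under the yellow lip. The green band top is at crop (415,505) against (420,512) predicted, and the plate is pressed. Next I close the fingers and go behind the lid.

```bash
python3 - <<'E'
from h import *
for p in ([0,-.165,.22],[0,-.165,.132]): print(tgt(boxw(p),-15.15))
E
```

```text
(array([ -0.34,   1.93, -18.71]), array([ 7.15, -0.06, -0.1 ]))
(array([ -0.33,  10.66, -17.62]), array([ 7.15, -0.06, -0.1 ]))
```

drive_tool:
  commands: "-0.3 0 -5 7.1 0 0 -1;-0.3 1.9 -10 7.1 0 0 -1;-0.3 1.9 -14 7.1 0 0 -1;-0.3 1.9 -18.7 7.1 0 0 -1;-0.3 1.9 -18.7 7.1 0 0 -1;-0.3 1.9 -18.7 7.1 0 0 -1;-0.3 1.9 -18.7 7.1 0 0 -1"

```text
t: 13.4
eef_pos: [0.4546, -0.2729, 0.2192]
eef_rot: [-90.0, 0.2, -15.1]
contact_force: [0.4, -0.3, -0.6]
gripper_width: 0.005
```

```bash
python3 - <<'E'
from h import *
print(w2box(bot.read_state()["eef_pos"]))
for p in ([0,-.165,.132],): print(tgt(boxw(p),-15.15))
c=shot("top","t13"); crop(c,"t13c",285,160,160,120,5)
c=shot("scene"); crop(c,"s13",130,130,150,140,5)
E
```

```text
[-1.30283740e-04 -1.63391180e-01  2.19165503e-01]
(array([ 0.05,  8.72, -0.16]), array([-0.  ,  0.02, -0.23]))
```

View pics/t13c.png

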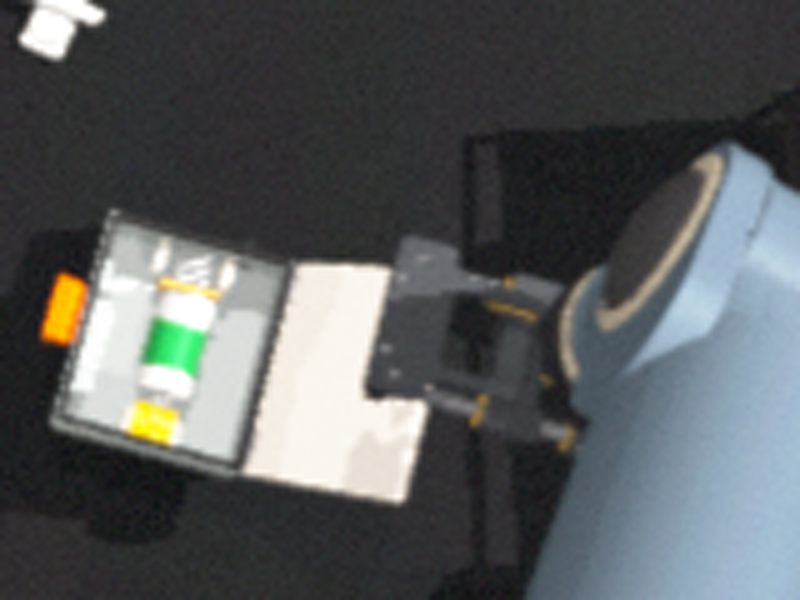

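View pics/s13.png

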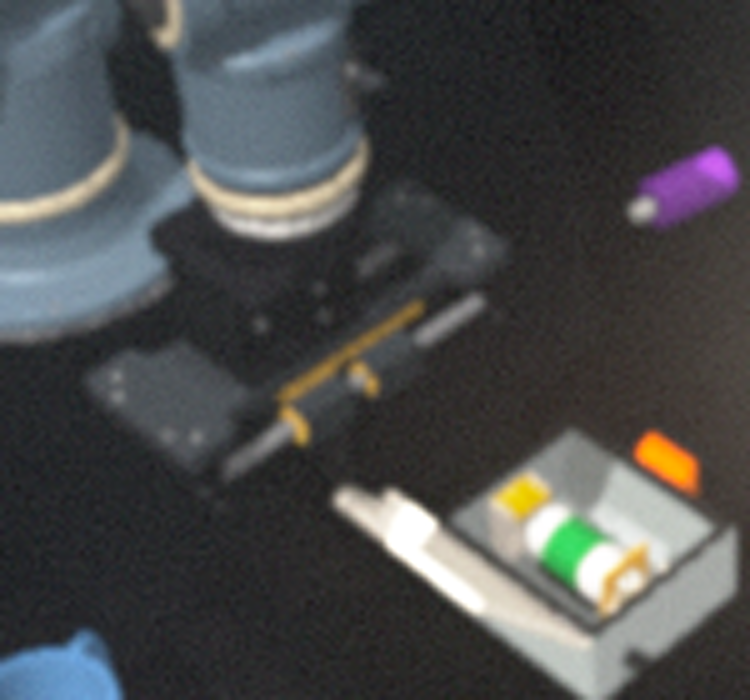

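Top view shows the stud under the yellow lip at crop (155,425) and the cell in the bay at (175,345). The wrist is near the rack, so I'll check the full picture.

View pics/t13.png

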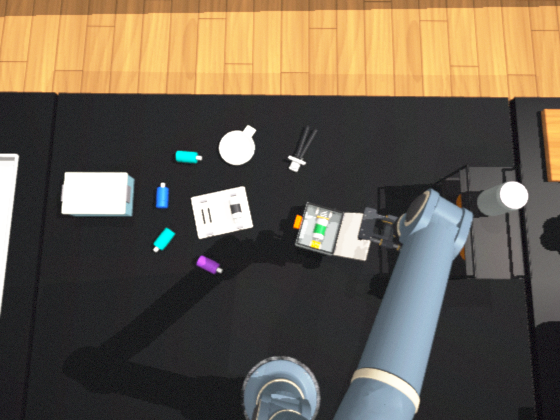

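```bash
python3 - <<'E'
from h import *
print(bot.read_state()["joint_pos"])
c=shot("scene","s13full")
E
```

```text
[ 11.63218454  13.6597621   17.58884627 108.41685412  -4.72331248
  58.79787968 106.16302557]
```

View pics/s13full.png

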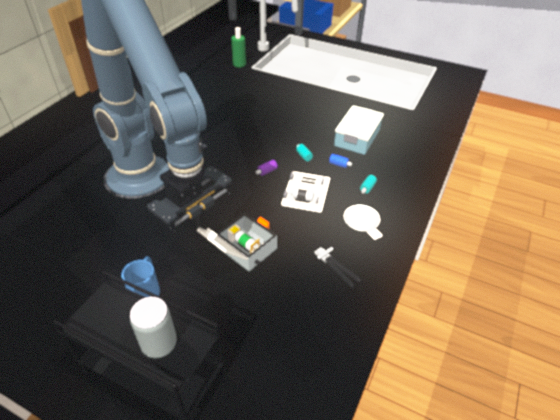

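In the scene picture the gripper and wrist at (190,190) are well clear of the rack. The wrist's outermost point is y≈-0.40 and the rack starts at -0.43. I'll descend behind the lid.

drive_tool:
  commands: "0 3 0.2 0 0 0 -1;0 6 0.2 0 0 0 -1;0 8 0.2 0 0 0 -1;0 8.7 0.2 0 0 0 -1;0 8.7 0.2 0 0 0 -1"

```text
t: 14.05
eef_pos: [0.4552, -0.2698, 0.132]
eef_rot: [-90.0, 0.3, -15.0]
contact_force: [0.6, -0.2, 0.8]
gripper_width: 0.0007
```

```bash
python3 - <<'E'
from h import *
s=bot.read_state();print(w2box(s["eef_pos"]),s["contact_force"])
c=shot("scene"); crop(c,"s14",130,130,150,140,5)
for p in ([0,-.150,.135],[0,-.118,.145],[0,-.079,.150],[0,-.053,.152]): print(tgt(boxw(p),-15.15))
E
```

```text
[-0.00027274 -0.16030338  0.13202693] [ 0.56789674 -0.20440882  0.76571168]
(array([-0.05, -0.2 ,  1.07]), array([ 0.02,  0.15, -0.15]))
(array([-0.04, -1.2 ,  4.27]), array([ 0.02,  0.15, -0.15]))
(array([-0.03, -1.7 ,  8.17]), array([ 0.02,  0.15, -0.15]))
(array([-0.03, -1.9 , 10.77]), array([ 0.02,  0.15, -0.15]))
```

View pics/s14.png

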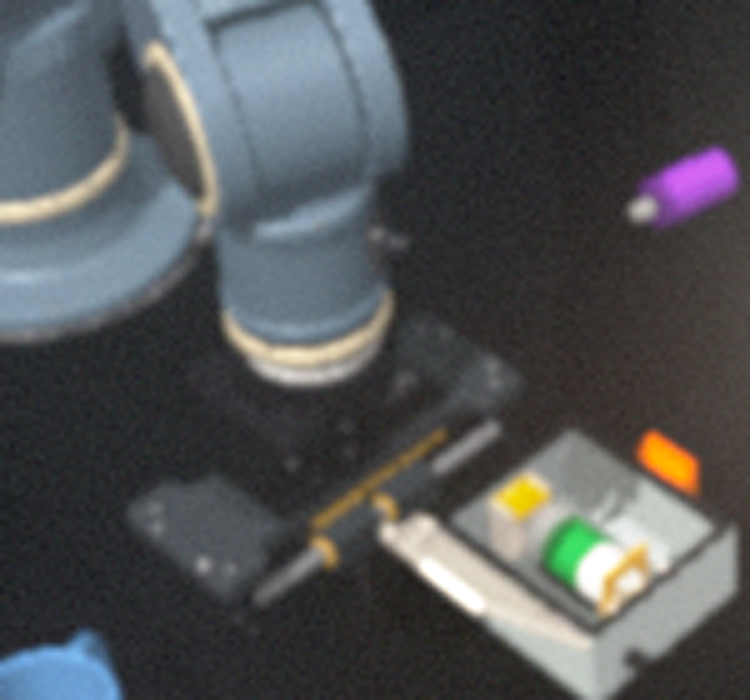

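Fingers are behind the lid edge (crop (380,530)) with no contact. I'll sweep toward +y and rise with the edge.

drive_tool:
  commands: "0 -0.2 1 0 0 0 -1;0 -0.7 2.6 0 0 0 -1;0 -1.2 4.2 0 0 0 -1;0 -1.5 6 0 0 0 -1;0 -1.7 8 0 0 0 -1;0 -1.8 9.5 0 0 0 -1;0 -1.9 10.8 0 0 0 -1;0 -1.9 10.8 0 0 0 -1"

```text
t: 14.9
eef_pos: [0.4851, -0.1639, 0.153]
eef_rot: [-90.0, 0.0, -14.8]
contact_force: [0.4, -0.1, 0.3]
gripper_width: 0.0002
```

```bash
python3 - <<'E'
from h import *
s=bot.read_state();print(w2box(s["eef_pos"]),s["contact_force"])
c=shot("scene"); crop(c,"s15",130,130,150,140,5)
for p in ([0,-.025,.142],[0,-.002,.124],[0,.012,.104],[0,.020,.086],[0,.024,.078]): print(tgt(boxw(p),-15.15))
E
```

```text
[ 0.00084838 -0.05024089  0.15296065] [ 0.35789611 -0.11891741  0.27223071]
(array([-0.05,  1.07,  2.65]), array([-0.01,  0.27, -0.08]))
(array([-0.03,  2.87,  4.95]), array([-0.01,  0.27, -0.08]))
(array([-0.02,  4.87,  6.35]), array([-0.01,  0.27, -0.08]))
(array([-0.02,  6.67,  7.15]), array([-0.01,  0.27, -0.08]))
(array([-0.01,  7.47,  7.55]), array([-0.01,  0.27, -0.08]))
```

View pics/s15.png

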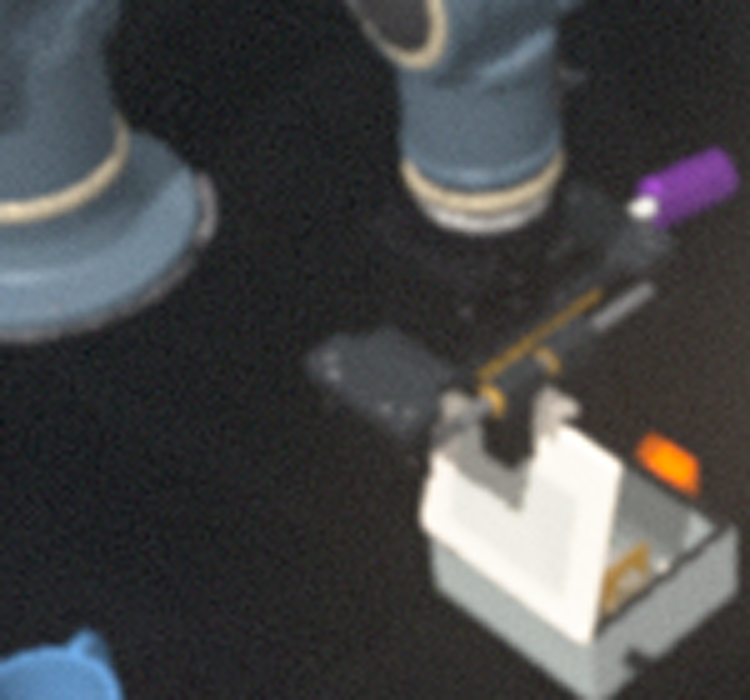

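The lid is past upright with its edge at crop (560,425). I'll follow its arc down.

drive_tool:
  commands: "0 0.4 1.4 0 0 0 -1;0 1.1 2.7 0 0 0 -1;0 2 3.9 0 0 0 -1;0 2.9 5 0 0 0 -1;0 3.9 5.8 0 0 0 -1;0 4.9 6.4 0 0 0 -1;0 5.8 6.9 0 0 0 -1;0 6.6 7.2 0 0 0 -1;0 6.6 7.2 0 0 0 -1"

```text
t: 15.85
eef_pos: [0.5019, -0.095, 0.0852]
eef_rot: [-90.0, 0.3, -14.9]
contact_force: [-0.0, 1.0, -0.3]
gripper_width: 0.0008
```

```bash
python3 - <<'E'
from h import *
s=bot.read_state();print(w2box(s["eef_pos"]),s["contact_force"])
c=shot("scene"); crop(c,"s16",170,150,110,110,6)
for p in ([0,.035,.1],[0,.035,.075],[0,.035,.06]): print(tgt(boxw(p),-15.15))
E
```

```text
[-0.00095449  0.0206328   0.08523579] [-0.0292269   0.97959894 -0.30240653]
(array([ 0.05, -1.41,  1.48]), array([ 0.02,  0.26, -0.19]))
(array([0.06, 1.09, 1.48]), array([ 0.02,  0.26, -0.19]))
(array([0.06, 2.59, 1.48]), array([ 0.02,  0.26, -0.19]))
```

View pics/s16.png

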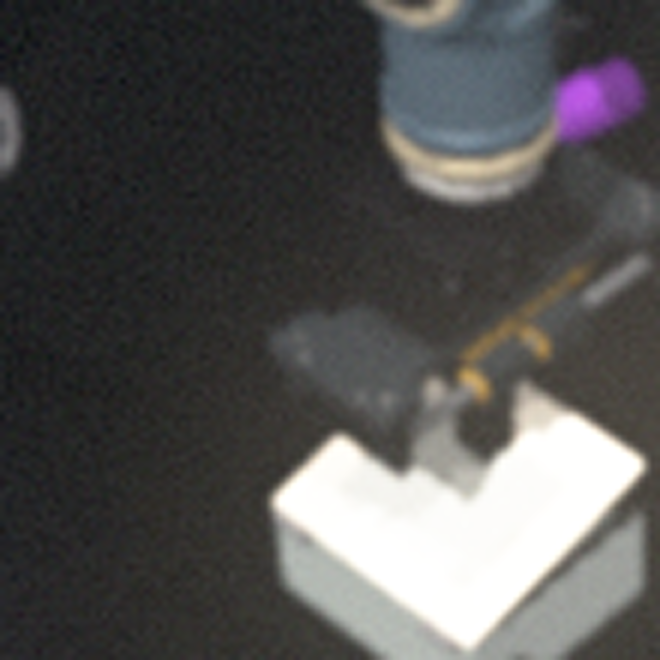

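The lid is nearly down at about 0.25 rad. I'll shift toward the free edge and press.

drive_tool:
  commands: "0 -0.3 0.8 0 0 0 -1;0 -0.2 1.6 0 0 0 -1;0 0.6 1.6 0 0 0 -1;0 1.2 1.6 0 0 0 -1;0 1.6 1.6 0 0 0 -1;0 2 1.6 0 0 0 -1;0 2 1.6 0 0 0 -1"

```text
t: 16.6
eef_pos: [0.5073, -0.079, 0.0664]
eef_rot: [-89.9, 0.1, -14.9]
contact_force: [1.4, 2.9, 4.8]
gripper_width: 0.0003
```

drive_tool:
  commands: "0 0.3 0 0 0 0 -1;0 0.6 0 0 0 0 -1;0 0.6 0 0 0 0 -1;0 0.6 0 0 0 0 -1"

```text
t: 17.0
eef_pos: [0.5075, -0.0786, 0.0609]
eef_rot: [-89.9, 0.1, -14.9]
contact_force: [-1.6, 0.6, 9.5]
gripper_width: 0.0001
```

drive_tool:
  commands: "0 0.3 0 0 0 0 -1;0 0.5 0 0 0 0 -1;0 0.5 0 0 0 0 -1;0 0.5 0 0 0 0 -1"

```text
t: 17.4
eef_pos: [0.5077, -0.0786, 0.0601]
eef_rot: [-89.8, 0.1, -14.9]
contact_force: [-12.3, 3.2, 42.8]
gripper_width: 0.0003
```

```bash
python3 - <<'E'
from h import *
s=bot.read_state();print(w2box(s["eef_pos"]),s["contact_force"])
c=shot("scene"); crop(c,"s17",200,180,90,80,8)
E
```

```text
[0.0004349  0.03798242 0.06013089] [-12.26467934   3.16681202  42.8086145 ]
```

View pics/s17.png

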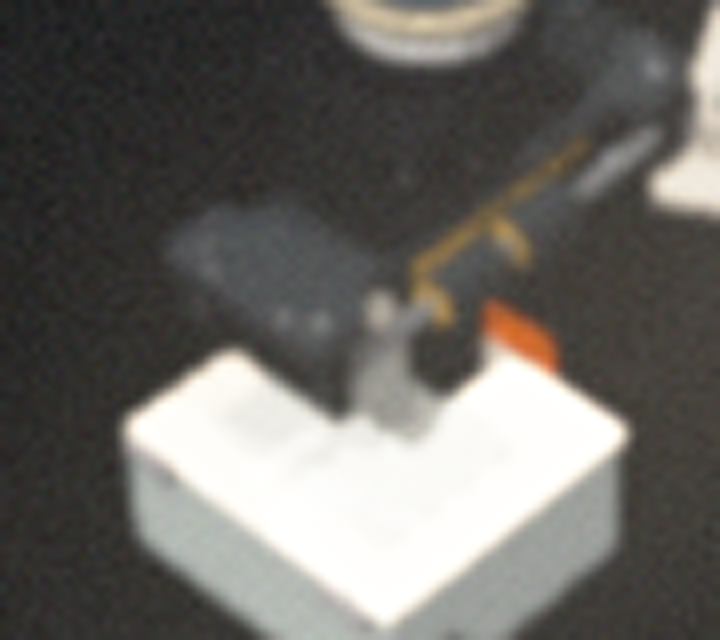

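Force rose steeply to 43 N within 1 mm, so the lid has reached its hard stop. I'll retreat straight up and check that it stays shut.

drive_tool:
  commands: "0 -0.5 0 0 0 0 -1;0 -1.5 0 0 0 0 -1;0 -4 0 0 0 0 -1;0 -8 0 0 0 0 -1;0 -12 0 0 0 0 -1;0 -16 2 0 0 0 -1;0 -20 4 0 0 0 -1;-1 -24 6 0 0 0 -1;-2 -26 9 0 0 0 -1;-3 -26 13 0 0 0 -1;-4 -26 18 0 0 0 -1;-4 -26 20 0 0 0 -1;-4 -26 20 0 0 0 -1;-4 -26 20 0 0 0 -1"

```text
t: 18.85
eef_pos: [0.5206, 0.1231, 0.3202]
eef_rot: [-89.9, 0.2, -14.9]
contact_force: [0.1, -0.1, -0.1]
gripper_width: 0.0006
```

```bash
python3 - <<'E'
from h import *
s=bot.read_state();print(s["contact_force"])
c=shot("scene"); crop(c,"s18",200,180,90,80,8)
for a in(0.01,.05,.1):
  print(a,[((proj(c,boxw([x,-.058+.122*np.cos(a)-.006*np.sin(a),.056+.122*np.sin(a)+.006*np.cos(a)]))[0]-[200,180])*8).round() for x in(.066,-.066)])
print([((proj(c,boxw([x,-.058,.062]))[0]-[200,180])*8).round() for x in(.066,-.066)])
c=shot("top","t18"); crop(c,"t18c",285,190,90,75,8)
for a in(0.01,.05,.1):
  print(a,[((proj(c,boxw([x,-.058+.122*np.cos(a)-.006*np.sin(a),.056+.122*np.sin(a)+.006*np.cos(a)]))[0]-[285,190])*8).round() for x in(.066,-.066)])
E
```

```text
[ 0.07464629 -0.09896696 -0.11969441]
0.01 [array([627., 419.]), array([365., 243.])]
0.05 [array([626., 410.]), array([364., 234.])]
0.1 [array([625., 400.]), array([362., 224.])]
[array([387., 614.]), array([124., 421.])]
0.01 [array([160.,  88.]), array([ 67., 424.])]
0.05 [array([162.,  86.]), array([ 69., 424.])]
0.1 [array([165.,  83.]), array([ 71., 423.])]
```

View pics/s18.png

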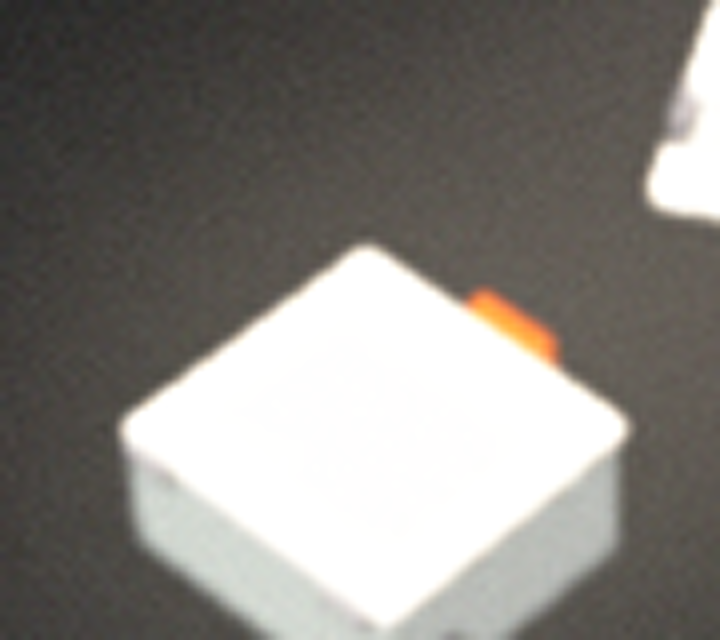

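View pics/t18c.png

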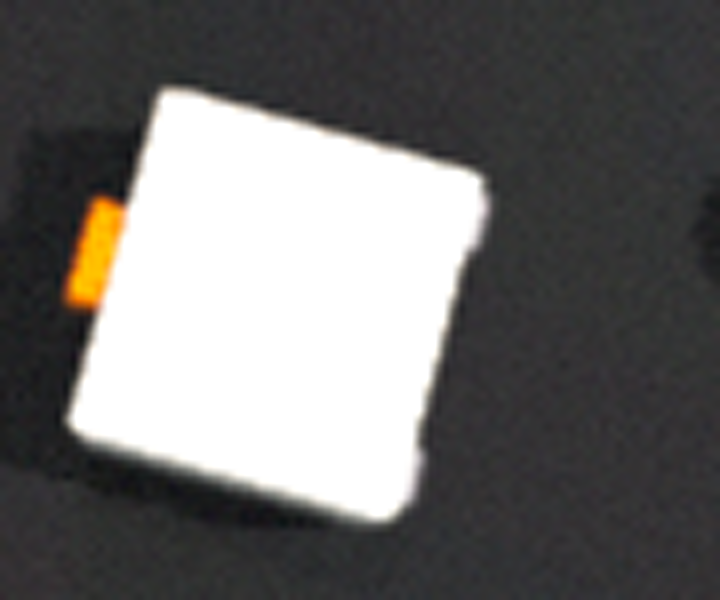

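View pics/t18.png

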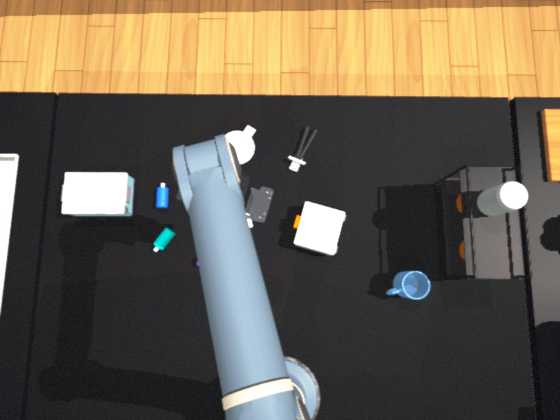

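The lid corners are at scene crop (630,428) and (365,243). Prediction for 0.01 rad is (627,419)/(365,243), and for ajar (0.05 rad) it's 410/234, so the lid is shut. The orange latch is back at its initial pixels ((100,198) and (68,300) in the top crop). The arm is clear, so I'll hand in.

```bash
python3 - <<'E'
from bench import bot
print(bot.finish_job(), bot.read_state()["t"])
E
```

```text
the job is handed in; nothing more can be done
the job is handed in; nothing more can be done
```

The charged cell is seated in the battery box with its stud under the lip, and the lid is shut and latched. I handed the job in at about 19 s of the 56 s allowed; no verdict was reported.

- **What I did:**
  - Picked the green-band cell off the dock.
  - Nudged the lid further open with the finger backs to make room for the gripper.
  - Pressed the cell's flat end about 11–13 mm into the spring plate and lowered it until it reacted on the rails.
  - Let the spring carry it home and released it.
  - Swung the lid over from behind and pressed it down to a hard stop at about 43 N.
- **Cell:** Before closing, both cameras showed the stud under the yellow lip and the plate pressed in. The band was within about 8 crop pixels (roughly 2–3 mm) of its predicted place. The plate edges read about 15 crop pixels (roughly 4 mm) lower in the picture than predicted, which I put down to reading the outer edge of the brass.
- **Lid and latch:** After the arm withdrew, the free-edge corners fit about 0.01 rad rather than ajar, though the two near corners read 9–16 crop pixels (1–2 camera pixels) low. The orange latch is back at its starting pixels.
- **Arm:** Clear, with contact force about 0 N.
- **Other objects:** The mug, lunch box, spoon rest and can opener look unmoved. The arm hid the dock in the last top picture. The spent cell was last seen in place after the charged cell was seated, and nothing went near it after that.

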